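# Seat the spare grinding wheel in the V nest

### The arm

A 6-joint arm with a two-finger parallel gripper is mounted at the origin on a cart in front of the work surface, level with it; the furniture and walls round the work are solid. World frame = base frame: x ahead of the robot, y to its left, z up, the work surface at z = 0. Lengths are in m, angles in rad, forces in N, time in s.
With the tool pointing down it reaches from about 0.35 to 0.95 m from the base axis. Payload 17.4 kg.
Tool frame: the origin (TCP) lies at the very end of the fingers, on their centre line; the grasp point (between the pads) lies 19 mm behind it; z points along the fingers, y is the direction in which the jaws open and shut (so a half turn about z gives the same grasp; the last joint's range is limited). The gripper opens to 93 mm and grips with 3 to 60 N. Pads are 15 mm wide; open, the fingers measure 128 mm over their backs; the gripper's body (75 mm by 188 mm) begins 65 mm behind the grasp point.
Start: joints at [-1.208, 0.116, 1.442, -0, 1.584, -0.038], TCP at [0.263, -0.622, 0.219] pointing down, gripper open.
Joint ranges: [-2.83, 2.83], [-0.83, 2.19], [0.07, 2.5], [-1.14, 4.28], [0.01, 3], [-2.97, 2.97]. Speed limits (rad/s): [1.89, 1.89, 2.22, 3.14, 3.14, 3.14].

### API

Orientations are given as a unit quaternion [w, x, y, z].
In Python, from station import arm, eyes gives the robot as it stands. The module is installed in compiled form; this text tells all that it offers.
- The arm moves only by the tool servo_tool, never from a script. Its argument "increments" is text: rows parted by semicolons, each of 6 numbers parted by spaces: the shift along the world's x, y, z in mm, then the turn, a rotation vector about the world's x, y, z in degrees. In form: dx dy dz ax ay az; .... A call has 1 to 20 rows; each row is the pose to reach, as a shift and turn from the pose measured when the call began; what a row does not reach only later rows make up. A row lasts 1/8 s, in which the tool goes at most 62.5 mm and 10.7 degrees, less where a joint would pass 70% of its speed; a pose out of reach is approached as far as the arm can. A call with a gripper value outside its range is refused whole. "gripper" is the finger opening in mm, from 0 to 93, set as the call begins (left out, the last holds). The fingers move at their own pace and stop on an object; the grip force is fixed at half the most. Time passes only in rows, so rows that repeat a pose let the fingers close. It gives the time, the measured TCP pose, the force and the opening at its end, in the units of the state.
- arm.state(): the state, without advancing time (a new reading comes with each control period).
- eyes.snapshot(name): name is "scene" or "top" or "wrist"; returns (picture, depth): 480x640x3 uint8, red, green, blue; 480x640 float32, m along the optical axis (not along the pixel's ray), 0 where there is no reading.
- eyes.camera_info(name): a dict with "intrinsics" (3x3 intrinsics, pixels), "camera_from_world" (4x4, takes a point from world to camera coordinates). Camera axes: x right, y up, looking along -z (the intrinsics and any distortion apply to the point x, -y, -z); pixel columns grow to the right and rows downward; lengths in m; the calibration is good to about 2 mm. A picture is of the moment at which its call begins: read the wrist's pose just before it. camera_info takes no time and is no camera call; for the wrist camera it gives the pose at the moment of the call.
- arm.sign_off(): hands the job in, once; it reports no verdict.
Trained networks look in the newest picture that a camera, given by its name, has taken for a name from the list of things; names that differ only in an ending like _2 or _b are one class to them, and where a whole thing is asked for, a point or a joint stands for the part that bears it (a point fixed in the world has none). Each returns a list of dicts, best first, with "p" (0 to 1); they miss things now and then, are a little off and sometimes report something else, mostly with a low value. They report only what shows in the picture. A call takes as long as a camera call.
- eyes.search_frame(label, camera): "extent" ([left, top, right, bottom] in pixels, round what is visible of it).
- eyes.cut_out(label, camera): "pixels" (480x640 bool, what is visible of it) and "extent" ([left, top, right, bottom] in pixels, round what is visible of it).
The state is a dict: "t": time; "joint_positions": joint angles; "dq": joint speeds; "joint_efforts": joint torques, N m; "eef_pos": TCP position; "tool_rot": TCP orientation; "wrist_force": force on the tool from outside, world axes, zero at the start; "ft_torque": the same for the moment, N m; "width": opening from 0.0 (shut) to 1.0 (fully open).
Only numpy, scipy, OpenCV 4.12 (cv2) and the standard library are available. Lean on these libraries where they do the work, as an engineer would, in place of code of your own. Each camera call takes 0.05 s, during which the arm holds its last target.

### The job

Slide the spare grinding wheel along the table top into the open V of the two metal rails until it is fully home, resting against both rails. Keep it flat on the table, do not lift it, and leave it there.

Things in the scene. Friction and masses are not known exactly. Their poses are not given: they have to be found in the camera images.
- wheel_centre (a point): Centre, half-way up, of the spare grinding wheel: a flat disc 125 mm across and 16 mm thick with a small hole, lying flat on the table, loose, about 0.4 kg, the largest disc lying there. Too wide to grip across, it slides when pushed at the rim. Its yaw is arbitrary. It starts 100 to 125 mm out from the nest_centre along that frame's -x, up to 25 mm to either side.
- nest_centre (a point): Where the wheel's centre is when it is fully home against both rails of the V, 8 mm above the table. +x points level into the V, towards the corner where the rails meet, 109 mm on; the open mouth faces -x, roughly towards the robot. z is up.
- v_nest: The V nest: two smooth, slippery aluminium rails fixed to the table, 132 mm long, 14 mm wide, 24 mm high, 70 degrees apart, joined by a dark steel block; no floor between them. Origin on the table below nest_centre, same axes. The inner faces leave the corner (x = 109 mm) at 35 degrees either side of -x and end at x = 1 mm, y = +76 and -76 mm, in rounded ends.

How it is judged:
By the outcome, as a careful person would: the job done as asked, in the order asked, and still so for the second after the job is handed in, with the robot touching nothing.
It also fails if it takes over 32 s, if anything falls off the work surface, if the arm or the gripper's body presses on something with over 40 N, if the wrist force passes 120 N, or if a joint passes its speed limit or range.

## Working session

There is one attempt and no reset: what is moved stays moved. The work goes in short steps, Python scripts to look and compute and a tool call to move; the robot and the scene stay as the last step left them, time stands still between calls to the robot, and variables do not carry over. Pictures are saved under pics/ and viewed, and the job is handed in when it is done.

Besides the shell and the picture viewer there is one more tool, called after ">>>" by a JSON object that holds its "method" and its "body", one argument or row to a line. servo_tool: Moves the arm, as the interface text tells. Its arguments: {"type":"object","properties":{"increments":{"type":"string"},"gripper":{"type":"number"}},"required":["increments"]}

```bash
mkdir -p pics; cat > h.py <<'E'
import numpy as np, cv2
from station import arm, eyes
def info(c):
    i=eyes.camera_info(c); return np.array(i["intrinsics"]),np.array(i["camera_from_world"]),i
def save(n,rgb): cv2.imwrite(f"pics/{n}.png",cv2.cvtColor(rgb,cv2.COLOR_RGB2BGR))
def toworld_z(c,uv,z):
    K,T,_=info(c); uv=np.atleast_2d(uv).astype(float)
    d=np.linalg.inv(K)@np.c_[uv,np.ones(len(uv))].T
    d=np.array([d[0],-d[1],-d[2]]); R=T[:3,:3]; o=-R.T@T[:3,3]
    w=R.T@d; s=(z-o[2])/w[2]; return (o[:,None]+w*s).T
def cloud(c,D):
    K,T,_=info(c); v,u=np.mgrid[:480,:640]
    x=(u-K[0,2])/K[0,0]*D; y=(v-K[1,2])/K[1,1]*D
    p=np.stack([x,-y,-D],-1)-T[:3,3]
    return p@T[:3,:3]
E
python3 - <<'E'
from h import *
for c in("top","scene"):
    r,d=eyes.snapshot(c); save(c+"0",r); np.save(f"d_{c}.npy",d)
    for l in ("wheel_centre","v_nest"):
        for o in eyes.cut_out(l,c)[:3]: print(c,l,o["p"],o["extent"],o["pixels"].sum()); 
    print(info(c)[2])
s=arm.state();print(s)
E
```

```text
top wheel_centre 0.96 [308.9, 247.6, 369.9, 308.2] 3153
top v_nest 0.7 [292.2, 152.5, 377.6, 223.5] 1524
top v_nest 0.62 [308.5, 245.7, 373.9, 308.0] 3137
{'intrinsics': array([[443.84667623,   0.        , 315.03785155],
       [  0.        , 443.84667623, 242.26444044],
       [  0.        ,   0.        ,   1.        ]]), 'camera_from_world': array([[-0.01793014, -0.99960945, -0.02143474,  0.25359545],
       [ 0.98084543, -0.02174432,  0.19357021, -0.57986539],
       [-0.1939607 , -0.01755343,  0.98085224, -0.77842538],
       [ 0.        ,  0.        ,  0.        ,  1.        ]])}
scene wheel_centre 0.6 [268.5, 225.0, 322.2, 274.3] 1435
scene v_nest 0.7 [323.8, 236.9, 440.2, 333.7] 2942
{'intrinsics': array([[506.48282529,   0.        , 316.05508057],
       [  0.        , 506.48282529, 237.83833175],
       [  0.        ,   0.        ,   1.        ]]), 'camera_from_world': array([[ 0.899153  ,  0.43750425,  0.01067302, -0.60487583],
       [-0.36972681,  0.74635733,  0.55340115,  0.0107767 ],
       [ 0.23414947, -0.5015384 ,  0.83284648, -0.89683517],
       [ 0.        ,  0.        ,  0.        ,  1.        ]])}
{'t': 0.3, 'joint_positions': array([-1.20781767e+00,  1.16181916e-01,  1.44180651e+00,  3.78580054e-05,
        1.58402618e+00, -3.78339213e-02]), 'dq': array([ 1.35696403e-03, -5.70226631e-04, -1.49099641e-03, -1.73005563e-05,
        1.04738937e-03, -1.10485195e-03]), 'joint_efforts': array([-1.25472594e-03, -7.20169830e+01, -6.21925664e+01,  7.79715367e-02,
        2.05422775e-02, -2.93034384e-05]), 'eef_pos': array([ 0.26332069, -0.62144965,  0.21839515]), 'tool_rot': array([-2.11257945e-04,  9.79985708e-01,  1.99067744e-01, -1.54702061e-05]), 'wrist_force': array([-0.15898309,  0.43337737, -0.21853061]), 'ft_torque': array([ 0.0286848 , -0.00550809, -0.03083735]), 'width': 0.9969040952670163}
```

View pics/top0.png

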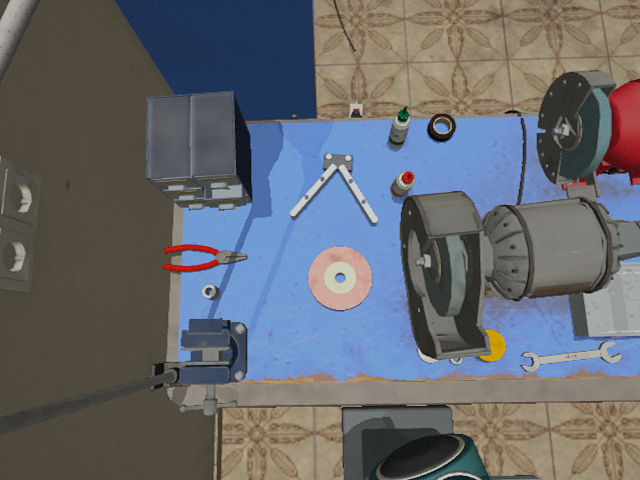

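View pics/scene0.png

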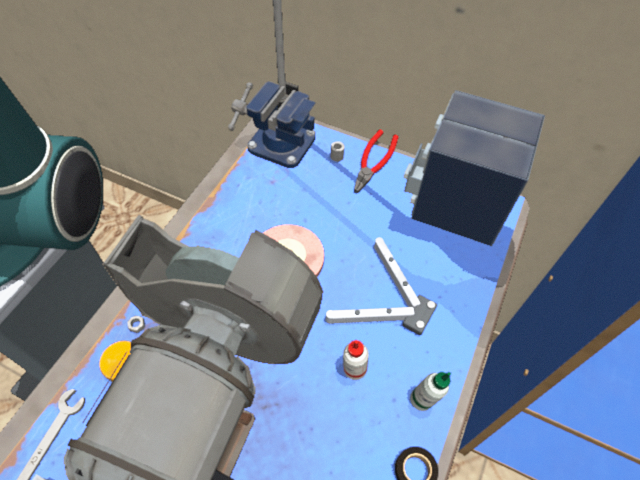

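Top view: the wheel is at about (340,278) and the V corner at about (338,165), with rail ends at about (293,215) and (375,220). The big grinder sits to the right, between the arm and the wheel. Next I measure these.

```bash
cat > m.py <<'E'
from h import *
from scipy.optimize import least_squares
def wheel(cam="top",mask=None):
    c,_=cv2.findContours(mask.astype(np.uint8),cv2.RETR_EXTERNAL,cv2.CHAIN_APPROX_NONE)
    c=max(c,key=cv2.contourArea)[:,0,:]
    P=toworld_z(cam,c,0.016)[:,:2]
    f=lambda p:np.hypot(*(P-p[:2]).T)-p[2]
    r=least_squares(f,[*P.mean(0),.0625],loss="soft_l1",f_scale=.001); return r.x,np.std(f(r.x))
def nest(rgb,d,cam,ext):
    # bright rail top pixels
    l,t,r,b=[int(v) for v in ext]; m=np.zeros((480,640),bool)
    hsv=cv2.cvtColor(rgb,cv2.COLOR_RGB2HSV)
    m[t-3:b+4,l-4:r+5]=True
    m&=(hsv[...,1]<60)&(hsv[...,2]>165)
    v,u=np.nonzero(m); P=toworld_z(cam,np.c_[u,v],0.024)[:,:2]
    return m,P
def fitnest(P,x0):
    # params: nest x,y,yaw ; each pixel in a rail top: local centreline band
    def loc(p): 
        c,s=np.cos(p[2]),np.sin(p[2]); q=P-p[:2]; return np.c_[q@[c,s],q@[-s,c]]
    a=np.radians(35)
    def f(p):
        q=loc(p)-[.109,0]; ay=np.abs(q[:,1])
        # dir (-cos,sin); outward normal (sin,cos)
        n=q[:,0]*np.sin(a)+ay*np.cos(a); t=-q[:,0]*np.cos(a)+ay*np.sin(a)
        return np.r_[n-.007]
    r=least_squares(f,x0,loss="soft_l1",f_scale=.002)
    q=loc(r.x)-[.109,0]; t=-q[:,0]*np.cos(a)+abs(q[:,1])*np.sin(a)
    return r.x,f(r.x),t
E
python3 - <<'E'
from m import *
r,d=eyes.snapshot("top")
o=eyes.cut_out("wheel_centre","top")[0]; w,s=wheel("top",o["pixels"]); print("wheel",w,s)
n=eyes.cut_out("v_nest","top")[0]; m,P=nest(r,d,"top",n["extent"])
print(toworld_z("top",[[338,165],[293,215],[375,220]],.024), m.sum())
ap=toworld_z("top",[[338,168]],.024)[0,:2]
x,res,t=fitnest(P,[ap[0]-.109,ap[1],0]); print("nest",x,np.degrees(x[2]),res.std(),np.percentile(res,[2,50,98]),np.percentile(t,[1,99]))
c,sn=np.cos(x[2]),np.sin(x[2]); q=w[:2]-x[:2]; print("wheel in nest",q@[c,sn],q@[-sn,c])
rr=r.copy(); rr[m]=[255,0,0]; cc=rr[130:330,270:400]; save("m1",cv2.resize(cc,None,fx=3,fy=3))
C=cloud("top",d); 
for u,v in [(440,210),(440,330),(520,250),(400,260),(405,330),(340,278),(230,350),(205,330),(200,150),(400,125),(403,183),(430,230),(340,200),(300,200)]: print(u,v,C[v,u].round(3))
E
```

```text
wheel [0.52152027 0.19470039 0.06161431] 0.000956652288186786
[[0.75116482 0.19292163 0.024     ]
 [0.64824779 0.2855427  0.024     ]
 [0.63418428 0.12286649 0.024     ]] 804
nest [ 0.64066224  0.20576553 -0.10561183] -6.051111981154316 0.006262366104059326 [-6.47614626e-03  3.57918542e-05  2.26456982e-02] [-0.00835952  0.13681739]
wheel in nest -0.1173117122962927 -0.023562907341546948
440 210 [0.593 0.053 0.244]
440 330 [0.418 0.018 0.056]
520 250 [ 0.533 -0.065  0.227]
400 260 [0.557 0.074 0.001]
405 330 [ 0.419  0.071 -0.001]
340 278 [0.523 0.195 0.001]
230 350 [0.389 0.403 0.043]
205 330 [0.426 0.432 0.111]
200 150 [0.725 0.432 0.177]
400 125 [0.805 0.075 0.088]
403 183 [0.693 0.073 0.074]
430 230 [0.56  0.073 0.257]
340 200 [ 0.685  0.19  -0.002]
300 200 [0.679 0.271 0.023]
```

View pics/m1.png

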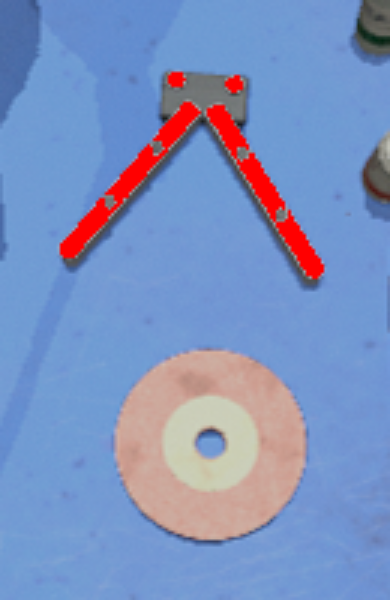

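```bash
python3 - <<'E'
from h import *
for c in("top","scene"):
    d=np.load(f"d_{c}.npy"); C=cloud(c,d); ok=(d>0)
    P=C[ok]
    for x in np.arange(.2,.9,.05):
        row=[]
        for z0,z1 in((.03,.09),(.09,.2),(.2,.3),(.3,.5)):
            q=P[(abs(P[:,0]-x)<.025)&(P[:,2]>z0)&(P[:,2]<z1)]
            a=q[q[:,1]<.2]; b=q[q[:,1]>.2]
            row.append((round(float(np.percentile(a[:,1],99.5)),3) if len(a)>5 else None, round(float(b[:,1].min()),3) if len(b)>5 else None))
        print(c,round(x,2),row)
    q=P[(P[:,0]>.3)&(P[:,0]<.85)&(P[:,1]<.15)&(P[:,1]>-.6)]; print(np.percentile(q[:,2],[50,99,99.9]))
E
```

```text
top 0.2 [(0.143, 0.597), (0.162, 0.597), (0.117, 0.597), (None, None)]
top 0.25 [(0.04, 0.597), (0.125, 0.596), (0.095, 0.597), (None, 0.597)]
top 0.3 [(None, 0.388), (None, 0.597), (None, 0.597), (None, 0.597)]
top 0.35 [(None, 0.391), (None, 0.39), (None, 0.505), (None, 0.505)]
top 0.4 [(0.067, 0.396), (0.066, 0.39), (0.064, 0.596), (None, 0.597)]
top 0.45 [(0.07, 0.4), (0.07, 0.392), (0.04, 0.596), (None, 0.597)]
top 0.5 [(0.075, 0.434), (0.073, 0.596), (0.044, 0.597), (None, 0.586)]
top 0.55 [(0.08, 0.597), (0.079, 0.596), (0.079, 0.597), (None, 0.586)]
top 0.6 [(0.084, 0.597), (0.084, 0.596), (0.084, 0.597), (None, 0.586)]
top 0.65 [(0.083, 0.372), (0.087, 0.372), (0.085, 0.597), (None, 0.597)]
top 0.7 [(0.085, 0.37), (0.07, 0.37), (-0.21, 0.597), (None, 0.597)]
top 0.75 [(-0.171, 0.372), (-0.18, 0.372), (-0.207, 0.596), (None, 0.597)]
top 0.8 [(0.086, 0.374), (0.078, 0.374), (-0.194, 0.597), (None, 0.597)]
top 0.85 [(0.08, 0.376), (-0.076, 0.376), (-0.194, 0.597), (None, 0.596)]
[0.04776754 0.25374304 0.25999912]
scene 0.2 [(0.146, 0.596), (0.162, 0.597), (0.134, None), (0.095,
[... 285 characters left out ...]
, None)]
scene 0.45 [(-0.009, 0.398), (0.068, 0.393), (0.041, 0.597), (None, None)]
scene 0.5 [(None, 0.437), (0.026, 0.597), (0.043, 0.597), (None, None)]
scene 0.55 [(0.001, 0.595), (0.026, 0.596), (0.078, 0.596), (None, None)]
scene 0.6 [(0.005, 0.597), (0.005, 0.596), (0.084, 0.596), (None, None)]
scene 0.65 [(None, 0.373), (0.087, 0.373), (0.086, 0.596), (None, None)]
scene 0.7 [(0.083, 0.37), (0.075, 0.37), (None, 0.597), (None, 0.597)]
scene 0.75 [(None, 0.371), (None, 0.372), (None, 0.596), (None, 0.597)]
scene 0.8 [(0.082, 0.374), (0.081, 0.373), (None, 0.596), (None, 0.596)]
scene 0.85 [(0.076, 0.375), (0.077, 0.376), (None, 0.596), (None, 0.596)]
[0.09116132 0.25565026 0.26020815]
```

>>> {"method": "servo_tool", "body": {
  "increments": "0 0 50 0 0 0; 0 0 100 0 0 0; 0 0 150 0 0 -3; 11 54 150 0 0 -6; 23 108 150 0 0 -9; 34 162 150 0 0 -12; 45 216 150 0 0 -15; 56 270 150 0 0 -17.7; 68 323 150 0 0 -17.7; 79 377 150 0 0 -17.7; 90 431 150 0 0 -17.7; 101 485 150 0 0 -17.7; 113 539 150 0 0 -17.7; 124 593 150 0 0 -17.7; 135 646 150 0 0 -17.7; 146 700 150 0 0 -17.7; 158 754 150 0 0 -17.7; 169 808 150 0 0 -17.7; 169 808 150 0 0 -17.7; 169 808 150 0 0 -17.7",
  "gripper": 50
}}

```text
t: 2.95
eef_pos: [0.4322, 0.1863, 0.3686]
tool_rot: [0.0, 0.999, 0.046, -0.0]
wrist_force: [0.2, -0.1, 0.1]
width: 0.54
```

```bash
python3 - <<'E'
from m import *
r,d=eyes.snapshot("wrist"); save("w1",r); print(info("wrist")[2])
for l in("wheel_centre","v_nest"):
    for o in eyes.cut_out(l,"wrist")[:2]:
        print(l,o["p"],o["extent"])
        if l[0]=="w": print(wheel("wrist",o["pixels"]))
r,d=eyes.snapshot("scene"); save("s1",r)
E
```

```text
{'intrinsics': array([[399.02816701,   0.        , 323.51561682],
       [  0.        , 399.02816701, 239.02942218],
       [  0.        ,   0.        ,   1.        ]]), 'camera_from_world': array([[ 9.08863664e-02, -9.95861247e-01, -2.10809549e-04,
         1.44396833e-01],
       [ 9.62114782e-01,  8.78611621e-02, -2.58099908e-01,
        -3.62132425e-01],
       [ 2.57050218e-01,  2.32549398e-02,  9.66118209e-01,
        -6.50597300e-01],
       [ 0.00000000e+00,  0.00000000e+00,  0.00000000e+00,
         1.00000000e+00]])}
wheel_centre 0.7 [274.3, 60.5, 374.4, 168.1]
(array([0.52220745, 0.19448695, 0.06151444]), np.float64(0.0004973754809167896))
v_nest 0.91 [254.8, 0.0, 395.3, 31.5]
```

View pics/w1.png

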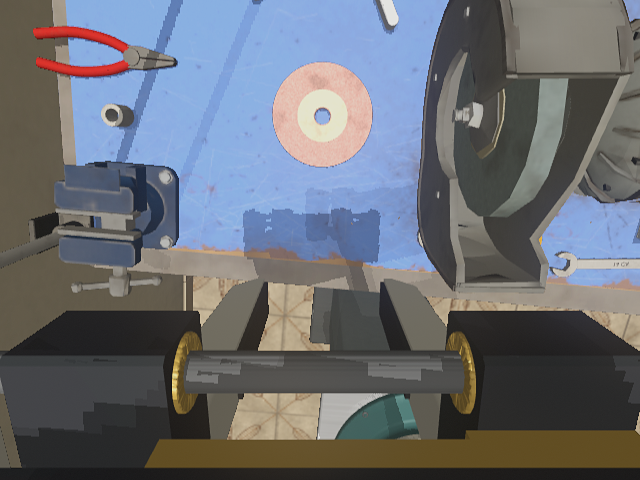

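View pics/s1.png

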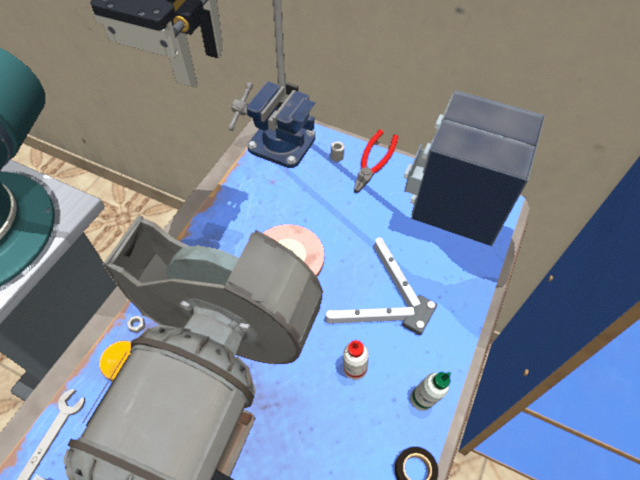

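The wrist view shows the wheel at (323,115) with nothing between it and the fingers. The top and wrist cameras agree on its centre, about (0.522, 0.1945). I'll descend behind the wheel.

>>> {"method": "servo_tool", "body": {
  "increments": "0 0 -55 0 0 0; 0 0 -110 0 0 0; 0 0 -165 0 0 0; 0 0 -220 0 0 0; 0 0 -270 0 0 0; 0 0 -310 0 0 0; 0 0 -340 0 0 0; 0 0 -355 0 0 0; 0 0 -362 0 0 0; 0 0 -362 0 0 0; 0 0 -362 0 0 0"
}}

```text
t: 4.53
eef_pos: [0.4329, 0.1857, 0.008]
tool_rot: [-0.0, 0.999, 0.045, 0.001]
wrist_force: [0.8, 0.3, -0.3]
width: 0.537
```

>>> {"method": "servo_tool", "body": {
  "increments": "8 0.7 -1 0 0 0; 16 1.5 -2 0 0 0; 23 2.1 -2 0 0 0; 29 2.7 -2 0 0 0; 36 3.3 -2 0 0 0; 43 4 -2 0 0 0; 50 4.6 -2 0 0 0; 57 5.3 -2 0 0 0; 64 5.9 -2 0 0 0; 71 6.6 -2 0 0 0; 78 7.2 -2 0 0 0; 85 7.9 -2 0 0 0; 92 8.5 -2 0 0 0; 99 9.2 -2 0 0 0; 105 9.8 -2 0 0 0; 110 10.2 -2 0 0 0; 110 10.2 -2 0 0 0"
}}

```text
t: 6.65
eef_pos: [0.5433, 0.1959, 0.006]
tool_rot: [-0.0, 0.999, 0.045, 0.001]
wrist_force: [-0.2, -1.0, 0.0]
width: 0.54
```

```bash
cat > look.py <<'E'
from m import *
import sys
N=np.array([0.6407,0.2058]);yaw=-0.1056
print(arm.state()["eef_pos"],arm.state()["wrist_force"])
def rep(w):
    c,s=np.cos(yaw),np.sin(yaw); q=w[0][:2]-N; print(w, "in nest mm",1e3*(q@[c,s]),1e3*(q@[-s,c]))
for cam in("top","wrist"):
    r,d=eyes.snapshot(cam); save(sys.argv[1]+cam,r)
    o=eyes.cut_out("wheel_centre",cam)
    for k in o[:1]: print(cam,k["p"],k["extent"]); rep(wheel(cam,k["pixels"]))
E
python3 look.py a
```

```text
[0.543263   0.19590112 0.00602811] [-0.19414997 -0.98075457  0.02056606]
wrist 0.87 [162.9, 0.5, 490.0, 302.3]
(array([0.60584539, 0.20006598, 0.06164457]), np.float64(0.0030014593728442734)) in nest mm -34.056062311997636 -9.375890536606473
```

View pics/awrist.png

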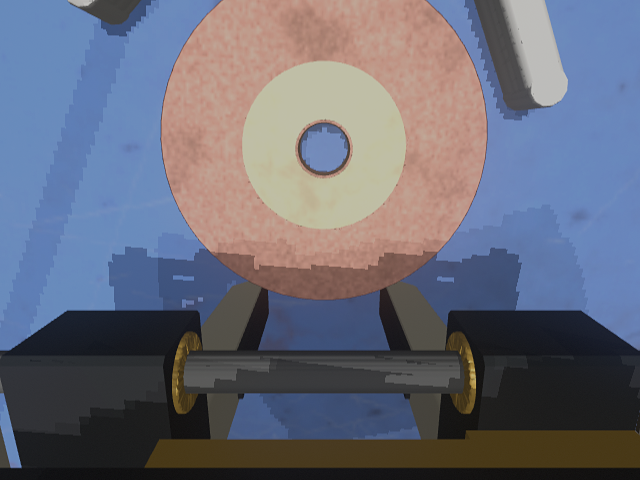

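View pics/atop.png

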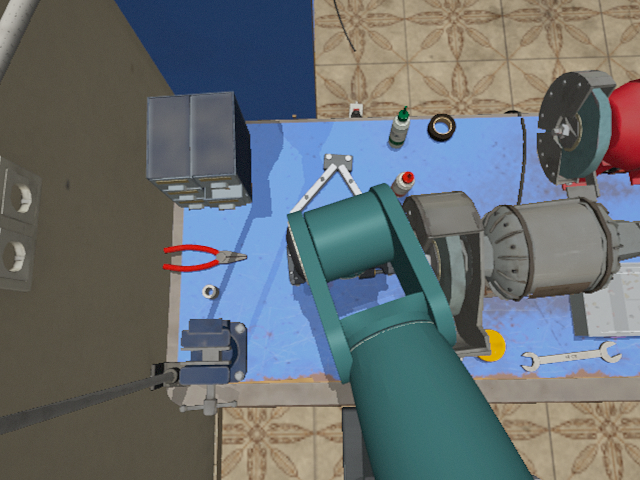

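```bash
python3 - <<'E'
from m import *
print(toworld_z("wrist",[[324.5,145],[324,149]],.016), toworld_z("wrist",[[547,103],[485,0],[565,90],[100,15]],.024))
N=np.array([0.6407,0.2058]);yaw=-0.1056
R=np.array([[np.cos(yaw),-np.sin(yaw)],[np.sin(yaw),np.cos(yaw)]])
for p in([.001,.0765],[.001,-.0765],[.009,.0878],[.009,-.0878]): print(p,N+R@p)
E
```

```text
[[0.60851274 0.19996706 0.016     ]
 [0.6070102  0.20002291 0.016     ]] [[0.63016371 0.12307495 0.024     ]
 [0.66023534 0.15113284 0.024     ]
 [0.63497605 0.11780377 0.024     ]
 [0.64424681 0.27882091 0.024     ]]
[0.001, 0.0765] [0.64975782 0.28176845]
[0.001, -0.0765] [0.63363104 0.12962074]
[0.009, 0.0878] [0.65890432 0.29216228]
[0.009, -0.0878] [0.64039541 0.11754046]
```

>>> {"method": "servo_tool", "body": {
  "increments": "5 1 0 0 0 0; 10 2 0 0 0 0; 15 3 0 0 0 0; 20 4 0 0 0 0; 24 4.7 0 0 0 0; 27 5.2 0 0 0 0; 27 5.2 0 0 0 0"
}}

```text
t: 7.72
eef_pos: [0.5701, 0.2011, 0.0061]
tool_rot: [-0.0, 0.999, 0.045, 0.001]
wrist_force: [-0.1, 0.8, -0.0]
width: 0.537
```

>>> {"method": "servo_tool", "body": {
  "increments": "1 0 0 0 0 0; 2 0 0 0 0 0; 3 0 0 0 0 0; 3 0 0 0 0 0"
}}

```text
t: 8.22
eef_pos: [0.5731, 0.2011, 0.0061]
tool_rot: [-0.0, 0.999, 0.045, 0.001]
wrist_force: [-1.1, 0.4, -0.2]
width: 0.535
```

>>> {"method": "servo_tool", "body": {
  "increments": "1 0 0 0 0 0; 2 0 0 0 0 0; 2 0 0 0 0 0"
}}

```text
t: 8.6
eef_pos: [0.5752, 0.2011, 0.0061]
tool_rot: [-0.0, 0.999, 0.045, 0.001]
wrist_force: [-1.3, 0.0, -0.3]
width: 0.539
```

```bash
python3 look.py b
```

```text
[0.57521877 0.20110572 0.0060561 ] [-1.31547834  0.00863739 -0.31895343]
wrist 0.62 [161.5, 0.0, 487.9, 300.6]
(array([0.63755342, 0.20538465, 0.06146774]), np.float64(0.00270786614229597)) in nest mm -3.085274716242211 -0.7447010248067051
```

View pics/bwrist.png

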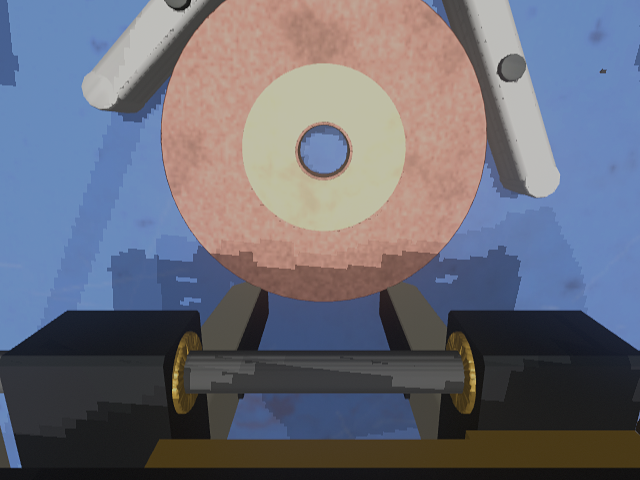

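Nearly home: the wheel at (324,147) is close to both rails. The force is still only sliding friction, so I'll creep in.

>>> {"method": "servo_tool", "body": {
  "increments": "0.5 0 0 0 0 0; 1 0 0 0 0 0; 1.5 0 0 0 0 0; 1.5 0 0 0 0 0"
}}

```text
t: 9.3
eef_pos: [0.5767, 0.2011, 0.0061]
tool_rot: [-0.0, 0.999, 0.045, 0.001]
wrist_force: [-1.4, 0.7, -0.9]
width: 0.538
```

>>> {"method": "servo_tool", "body": {
  "increments": "0.5 0 0 0 0 0; 1 0 0 0 0 0; 1 0 0 0 0 0"
}}

```text
t: 9.68
eef_pos: [0.5776, 0.2011, 0.006]
tool_rot: [-0.0, 0.999, 0.045, 0.001]
wrist_force: [-2.4, -1.4, 0.3]
width: 0.536
```

>>> {"method": "servo_tool", "body": {
  "increments": "0.5 0 0 0 0 0; 1 0 0 0 0 0; 1 0 0 0 0 0"
}}

```text
t: 10.05
eef_pos: [0.5784, 0.2008, 0.0059]
tool_rot: [-0.0, 0.999, 0.045, 0.001]
wrist_force: [-4.6, -1.9, 1.9]
width: 0.539
```

```bash
python3 look.py c
```

```text
[0.5783803  0.20084535 0.00591922] [-4.58543493 -1.93722367  1.91933328]
wrist 0.91 [160.8, 0.0, 485.9, 305.5]
(array([0.64029872, 0.20481795, 0.06139926]), np.float64(0.002549930298613256)) in nest mm -0.2955361125277466 -1.0188780500441075
```

View pics/cwrist.png

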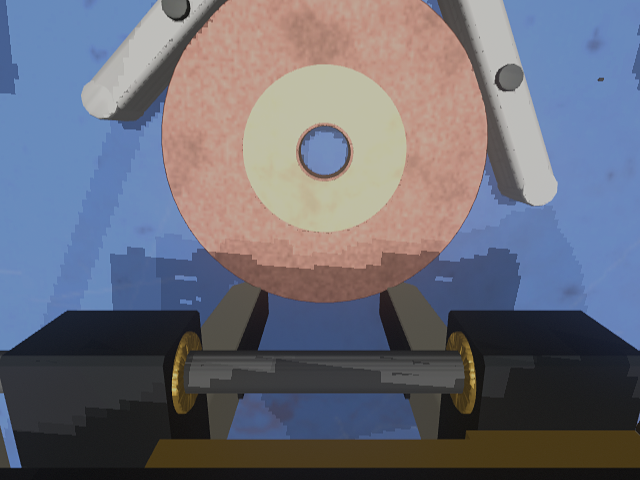

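>>> {"method": "servo_tool", "body": {
  "increments": "1 -0.3 0 0 0 0; 2 -0.6 0 0 0 0; 2.5 -0.8 0 0 0 0; 2.5 -0.8 0 0 0 0"
}}

```text
t: 10.75
eef_pos: [0.579, 0.2004, 0.0055]
tool_rot: [-0.0, 0.999, 0.045, -0.001]
wrist_force: [-17.9, 0.6, 8.4]
width: 0.54
```

The tool has stalled and the reaction is about 18 N straight out along the nest axis, so the wheel is on both rails. I'll back off and check.

>>> {"method": "servo_tool", "body": {
  "increments": "-2 0 0 0 0 0; -5 -0.4 0 0 0 0; -12 -1.1 0 0 0 0; -25 -2.3 0 0 0 0; -40 -3.7 0 0 0 0; -60 -5.6 0 0 0 0; -60 -5.6 0 0 0 0"
}}

```text
t: 11.62
eef_pos: [0.5178, 0.1947, 0.0057]
tool_rot: [-0.0, 0.999, 0.045, -0.001]
wrist_force: [0.0, 0.6, 0.5]
width: 0.538
```

```bash
python3 look.py d
```

```text
[0.5177632  0.19471512 0.00565989] [0.02273329 0.55395182 0.45441093]
top 0.94 [303.8, 188.8, 363.4, 226.1]
(array([0.66160578, 0.21236427, 0.04583349]), np.float64(0.012294154695866465)) in nest mm 20.09742434889273 8.731255529768756
wrist 0.91 [146.8, 0.0, 502.7, 163.3]
(array([0.61677301, 0.20241237, 0.04352385]), np.float64(0.013122153822384634)) in nest mm -23.436633722366903 -5.890752917751823
```

View pics/dwrist.png

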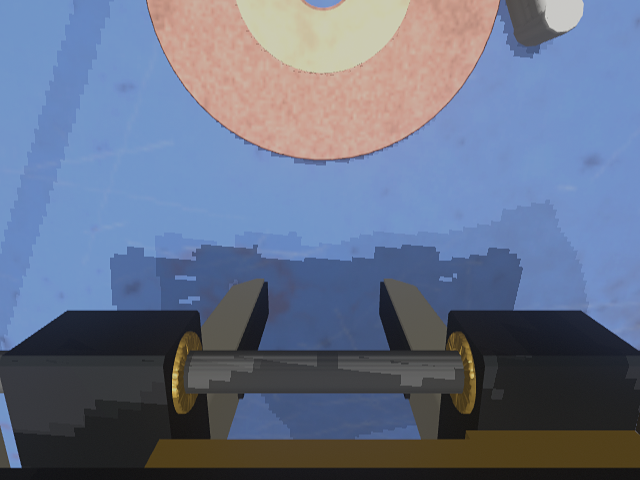

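The fingers are clear and the wheel stayed put, but it is partly hidden in this view. I'll rise and retreat for a full look from above.

>>> {"method": "servo_tool", "body": {
  "increments": "-40 -3.7 5 0 0 0; -85 -8 15 0 0 0; -85 -8 60 0 0 0; -85 -8 115 0 0 0; -85 -8 170 0 0 0; -85 -8 225 0 0 0; -85 -8 280 0 0 0; -60 -8 310 0 0 0; -30 -8 310 0 0 0; -30 -8 310 0 0 0"
}}

```text
t: 13.08
eef_pos: [0.4909, 0.1867, 0.3151]
tool_rot: [-0.0, 0.999, 0.045, -0.002]
wrist_force: [0.1, -0.8, 0.1]
width: 0.534
```

```bash
python3 look.py e; python3 - <<'E'
from m import *
r,d=eyes.snapshot("wrist"); n=eyes.cut_out("v_nest","wrist")[0]; print(n["p"],n["extent"])
m,P=nest(r,d,"wrist",n["extent"]); k=P[:,0]; 
x,res,t=fitnest(P,[.6407,.2058,-.1056]); print("nest wrist",x,res.std(),np.percentile(res,[2,50,98]),np.percentile(t,[1,99]))
E
```

```text
[0.49086484 0.18671849 0.31512979] [ 0.07267921 -0.75408612  0.11807443]
wrist 0.68 [263.0, 0.0, 378.0, 115.3]
(array([0.6390928 , 0.20497762, 0.06126536]), np.float64(0.003052046531805355)) in nest mm -1.5115667979743783 -0.9872006765219694
0.69 [235.0, 0.0, 396.7, 72.2]
  ret = _var(a, axis=axis, dtype=dtype, out=out, ddof=ddof,
  arrmean = um.true_divide(arrmean, div, out=arrmean,
  ret = ret.dtype.type(ret / rcount)
Traceback (most recent call last):
IndexError: index -1 is out of bounds for axis 0 with size 0
```

View pics/ewrist.png

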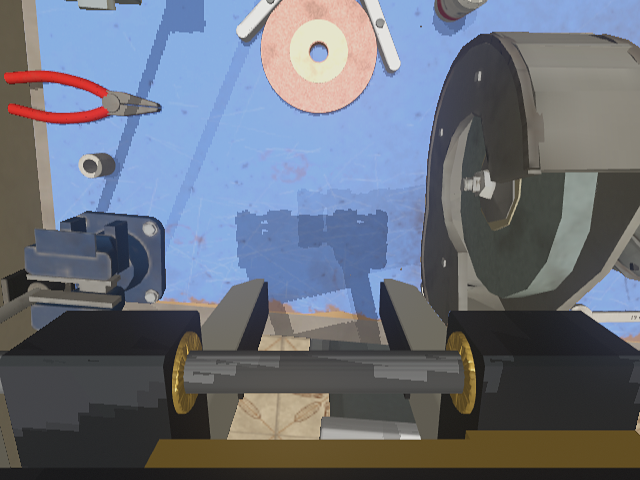

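>>> {"method": "servo_tool", "body": {
  "increments": "40 5 15 0 0 0; 80 8 30 0 0 0; 80 8 30 0 0 0; 80 8 30 0 0 0"
}}

```text
t: 13.88
eef_pos: [0.5684, 0.1949, 0.3456]
tool_rot: [-0.0, 0.999, 0.045, -0.001]
wrist_force: [-0.4, 0.5, 0.1]
width: 0.535
```

```bash
python3 look.py f;  python3 - <<'E'
from m import *
r=cv2.imread("pics/fwrist.png"); save("fz",cv2.resize(cv2.cvtColor(r,cv2.COLOR_BGR2RGB)[60:260,220:420],None,fx=3,fy=3,interpolation=cv2.INTER_CUBIC))
E
```

```text
[0.56838785 0.19491033 0.34563016] [-0.41421695  0.45679763  0.05502365]
top 0.74 [342.9, 204.4, 365.6, 238.7]
(array([0.62869554, 0.16069807, 0.02082136]), np.float64(0.004916562113050111)) in nest mm -7.18367383815979 -46.116003263819266
wrist 0.8 [268.1, 73.6, 373.3, 181.2]
(array([0.64118549, 0.20494215, 0.06162801]), np.float64(0.0005164168168029145)) in nest mm 0.573202153684901 -0.8019037881291612
```

View pics/fwrist.png

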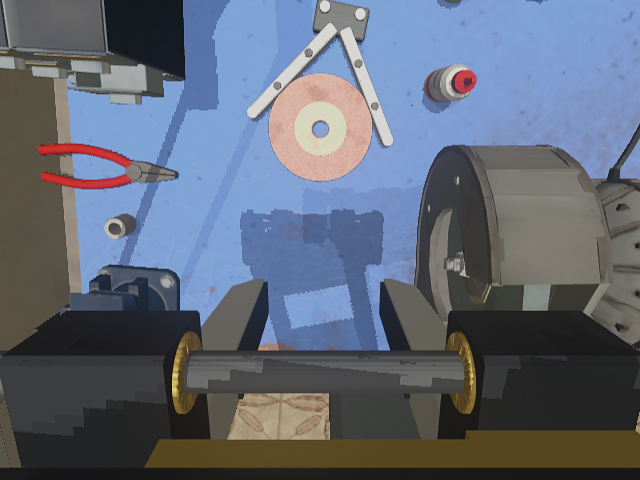

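View pics/fz.png

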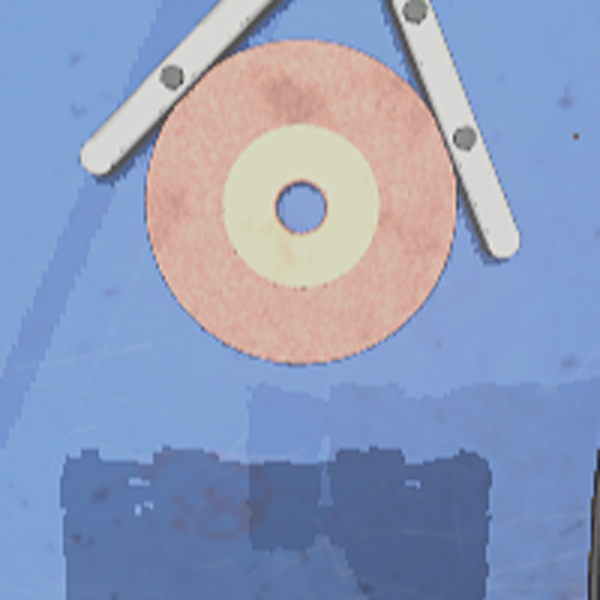

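```bash
python3 - <<'E'
from m import *
r=cv2.cvtColor(cv2.imread("pics/fwrist.png"),cv2.COLOR_BGR2RGB)
hsv=cv2.cvtColor(r,cv2.COLOR_RGB2HSV); m=np.zeros((480,640),bool); m[20:150,240:400]=True
m&=(hsv[...,1]<28)&(hsv[...,2]>165)
v,u=np.nonzero(m); P=toworld_z("wrist",np.c_[u,v],.024)[:,:2]
x,res,t=fitnest(P,[.6407,.2058,-.1056]); print(m.sum(),x,res.std(),np.percentile(res,[2,50,98]),np.percentile(t,[1,99]))
w=np.array([.6412,.2049])-x[:2];c,s=np.cos(x[2]),np.sin(x[2]);print(1e3*(w@[c,s]),1e3*(w@[-s,c]))
E
```

```text
2771 [ 0.63938738  0.20513679 -0.10405324] 0.010389242642701104 [-4.74975094e-02  3.28940008e-06  6.46895314e-03] [0.00147154 0.13556212]
1.8274099974339368 -0.0472447134220428
```

```bash
python3 -c "
from station import arm
print(arm.state()['t']); arm.sign_off()"
```

```text
14.075
the job is handed in; nothing more can be done
```

The grinding wheel is home in the V, resting against both rails, and I handed the job in at 14.1 s. I came down behind it with the fingers part-open and pushed it flat along the table with both fingers. I stopped when the tool stalled at about 18 N along the nest axis, then backed the arm off, clear above everything.

**Final wrist picture:** the wheel touches both rails. Its centre was 0.6 mm along and 0.8 mm to the side of my first estimate of the nest. Refitting the rails in that same picture gave +1.8 mm along and 0.0 mm to the side. Both are within the camera calibration error, and the wheel did not stop short.

**Checks that failed or disagreed:**
- **Top camera:** once the arm was over the wheel, that camera saw it only partly or not at all, so I ignored its late readings.
- **Wrist pictures just after backing off:** the first two cut off part of the wheel, so I ignored their fits. A rail fit attempted on the second one failed with an error.
- **Final push:** there was also about 8 N of upward force on the tool. It disappeared when I backed off, and the wheel looked flat afterwards, but I did not measure its height.

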